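Pop a battery pack out of its charging cradle and trap it

ROBOT

A 7-joint arm with a two-finger parallel gripper is mounted at the origin on the work surface. World frame = base frame: x ahead of the robot, y to its left, z up, the work surface at z = 0. Lengths are in mm, angles in rad, forces in N, time in s.
With the tool pointing down it reaches from about 400 to 875 mm from the base axis. Payload 4.4 kg.
Tool frame: the origin (TCP) lies on the centre line of the jaws, within the pads' length; the fingertips stand 25 mm ahead of it and the grasp point (between the pads) lies 6 mm ahead of it; x points along the fingers, y is the direction in which the jaws open and shut, and the axes are right-handed (so a half turn about x gives the same grasp; the last joint's range is limited). The gripper opens to 85 mm and grips with 20 to 120 N. Pads are 22 mm wide; open, the fingers measure 114 mm over their backs; the gripper's body (76 mm by 85 mm) begins 54 mm behind the grasp point. The pads swing forward as they close: fully open they stand 13 mm farther back than shut.
Start: joints at [1.078, 0.628, 0.038, 1.517, -0.027, 0.996, -0.02], TCP at [269.102, -591.694, 234.213] pointing down, gripper open.
Joint ranges: [-3.06, 3.06], [-0.37, 2.12], [-1.25, 1.32], [0.18, 2.47], [-1.1, 4.24], [0.23, 1.98], [-2.94, 2.94]. Speed limits (rad/s): [2.57, 2.57, 3.14, 3.14, 3.14, 3.14, 3.14].

INTERFACE

Orientations are given as [roll, pitch, yaw] about the fixed x, y, z axes, in that order (R = Rz(yaw) Ry(pitch) Rx(roll)).
In Python, from cell import * gives the robot as it stands. The module is installed in compiled form; this text tells all that it offers.
- The arm moves only by the tool jog_arm, never from a script. Its argument "series" is a list of rows, each a list of 3 entries, a list of its own where there are three numbers: the turn, a rotation vector about the tool's x, y, z in degrees, then the shift along the tool's x, y, z in mm, then the gripper's target within -1 to 1 (shut at 1, half-way at 0, fully open at -1). In form: [[[rx, ry, rz], [dx, dy, dz], hand], ...]. A call has 1 to 8 rows; each row shifts and turns the commanded pose from where the row before left it, along the tool's axes as they then stand; what a row does not reach is not made up. A row lasts 1/8 s, in which the tool goes at most 62.5 mm and 10.7 degrees, less where a joint would pass 70% of its speed; a pose out of reach is approached as far as the arm can. A call is refused whole if a number of a shift passes 62.5 or a number of a turn 10.7, either way. A call with a gripper value outside its range is refused whole. The fingers move at their own pace and stop on an object; the grip force is fixed at half the most. Time passes only in rows, so rows that do not move let the fingers close. It gives the time, the measured TCP pose, the force and the opening at its end, in the units of the state.
- read_state(): the state, without advancing time (a new reading comes with each control period).
- get_image(name): name is "scene" or "top" or "wrist"; returns a dict with "img" (400x640x3 uint8, red, green, blue), "range_z" (400x640 float32, mm along the optical axis (not along the pixel's ray), 0 where there is no reading), "fovy" (degrees; the focal length in pixels is half the picture's height over the tangent of half this angle, whatever the lens; pixels are square), "cx", "cy" (the principal point, pixels), "k1" (the pictures are not rectified: a ray, as slopes to the right and down, at radius r is drawn at 1 + k1 r^2 times it, then the intrinsics apply), "cam_to_world" (4x4, takes a point from camera to world coordinates). Camera axes: x right, y up, looking along -z (the intrinsics and any distortion apply to the point x, -y, -z); pixel columns grow to the right and rows downward; lengths in mm; the calibration is good to about 2 mm. A picture is of the moment at which its call begins.
- finish_job(): hands the job in, once; it reports no verdict.
The state is a dict: "clock": time; "qpos": joint angles; "qd": joint speeds; "tau": joint torques, N m; "eef_pos": TCP position; "tool_rot": TCP orientation; "force": force on the tool from outside, world axes, zero at the start; "torque": the same for the moment, N m; "width": finger opening in mm.
Only numpy, scipy, OpenCV 4.12 (cv2) and the standard library are available. Lean on these libraries where they do the work, as an engineer would, in place of code of your own. Each camera call takes 0.05 s, during which the arm holds its last target. There are 200 camera calls.

TASK

On the packing bench, press the release key of the charging cradle down with one finger so that the spring pops the battery pack out along the lane by at least a finger's breadth, and stop the pack with the other finger before it slides out over the open end of the lane. Finish while still holding both: the key kept pressed down, and the popped pack leaning at rest against the other finger, flat on the deck. Do not lift or carry the pack, and leave the jar, the tape roll and the carton alone.

Things in the scene. Friction and masses are not known exactly. Their poses are not given: they have to be found in the camera images.
- cradle: grey charging cradle fixed to the bench, 235 x 140 mm, up to 52 mm high. Origin: on the bench, mid-lane, at the gate. x runs along the lane into the pocket (the pack pops out to -x), y from the lane to the release key, z up. Pocket behind the gate: walls at y = +-27 to 34 mm, 42 mm above the bench, a 52 mm high block from x = 96 mm on; beside it (x > 35, y 41 to 91 mm) a 30 mm high box
- lane (a point): point on the deck, mid-lane, 42 mm before the gate (cradle x -42, y 0, z 20 mm), level with the key's middle; axes as the cradle's. The deck is flat and level, 20 mm above the bench, 54 mm wide; low guides at y = +-27 to 32 mm stand 6 mm above it. A finger standing here with its tip 10 to 15 mm over the deck is in the pack's way
- lane_end (a point): middle of the open end of the lane's deck: cradle x -70, y 0, z 20 mm. Nothing stops the pack here
- release_top (a point): middle of the top of the release key, a ribbed aluminium plate beside the lane: 48 mm along the lane (cradle x -66 to -18 mm), 34 mm wide (cradle y 56 to 90 mm). It lies 42 mm above the bench when up, 30 mm when fully down, at cradle x -42, y 73 mm; moves with the key
- release (a joint): travel of the key, 0 up to 0.012 m fully down; it sinks straight wherever its top is pressed. It carries the steel gate, a stop 9 mm high across the lane that keeps the pack in its pocket and is level with the deck at about 0.009 m. 3 N to start, 6 N fully down, plus up to about 5 N of rubbing while the pack leans on the gate; springs up when let go
- ejector (a joint): travel of the black spring pusher behind the pack, 0 in the pocket, growing as it drives the pack out, up to 0.085 m. It presses the pack on the gate with about 5 N; once freed, pushes it out along the whole lane at up to about 0.5 m/s, still with 2 to 4 N
- battery: black battery pack, a flat block 80 mm long (x), 48 mm wide (y), 24 mm high, 0.09 to 0.16 kg, lying on the deck in the pocket; origin in the middle of its underside, axes as the cradle's at the start, where its front face stands at cradle x = about 0
- battery_front (a point): middle of the pack's front face (the face towards the lane's open end), 12 mm above its underside
- jar: bystander: blue jar with a white cap, 60 mm across, 75 mm high, origin in the middle of its underside
- tape: bystander: roll of brown tape lying flat, 100 mm across, 48 mm high, origin in the middle of its underside
- carton: bystander: small cardboard carton, 80 x 65 x 55 mm high, origin in the middle of its underside
Mind the look-alikes: they are no part of the job. There is more than one size of the battery; the one meant has the size given above.

How it is judged:
By the outcome, as a careful person would: the job done as asked, in the order asked, and still so for the second after the job is handed in, while the arm keeps its last pose, push and grip.
It also fails if it takes over 29 s, if anything falls off the work surface, if the arm or the gripper's body presses on something with over 40 N, if the wrist force passes 120 N, or if a joint passes its speed limit or range.

## Working session

There is one attempt and no reset: what is moved stays moved. The work goes in short steps, Python scripts to look and compute and a tool call to move; the robot and the scene stay as the last step left them, time stands still between calls to the robot, and variables do not carry over. Pictures are saved under pics/ and viewed, about 8 in all and at most 12, crops included, and the job is handed in when it is done.

Besides the shell and the picture viewer there is one more tool, called after "Emit:" as name(argument=value, ...), one argument or row to a line, values as JSON. jog_arm: Moves the arm, as the interface text tells. Its arguments: {"type":"object","properties":{"series":{"type":"array"}},"required":["series"]}

```bash
mkdir -p pics; cat > h.py <<'E'
from cell import *
import numpy as np, cv2
def grab(n):
    d=get_image(n); np.savez('pics/'+n+'.npz',**d); return d
def pts(d):
    h,w=d['range_z'].shape; f=h/2/np.tan(np.radians(d['fovy'])/2)
    u,v=np.meshgrid(np.arange(w),np.arange(h))
    a=(u-d['cx'])/f; b=(v-d['cy'])/f; x,y=a.copy(),b.copy()
    for _ in range(8):
        s=1+d['k1']*(x*x+y*y); x,y=a/s,b/s
    z=d['range_z']; P=np.stack([x*z,-y*z,-z,np.ones_like(z)],-1)
    return (P@np.array(d['cam_to_world']).T)[...,:3]
E
python3 - <<'E'
from h import *
s=read_state(); print(s)
for n in('top','scene'):
    d=grab(n); cv2.imwrite(f'pics/{n}0.png',d['img'][...,::-1]); print(n,d['fovy'],d['k1'],np.round(d['cam_to_world'],3).tolist())
E
```

```text
{'clock': 0.0, 'qpos': array([ 1.07819531,  0.62933335,  0.03843929,  1.51835132, -0.02700253,
        0.99631099, -0.02002828]), 'qd': array([ 0.00064909,  0.00148943, -0.00082121, -0.0002077 , -0.00018309,
        0.00010099, -0.00150398]), 'tau': array([-2.27560472e-04, -5.63411629e+01,  1.22629222e+00, -1.93448943e+01,
        1.09888767e-02,  1.04797538e-02,  6.43296914e-06]), 'eef_pos': array([ 268.84940105, -591.11971454,  233.30265372]), 'tool_rot': array([-1.55999836,  1.5689112 ,  2.00836818]), 'force': array([ 0.57578115, -0.2209499 ,  0.18723514]), 'torque': array([ 0.02323075, -0.05729958,  0.03107825]), 'width': 85.25418915897633}
top 55.50805444843378 -0.073016657115732 [[0.011, 0.992, -0.126, 544.086], [-0.999, 0.007, -0.034, 45.995], [-0.033, 0.127, 0.991, 860.284], [0.0, 0.0, 0.0, 1.0]]
scene 55.808114663823964 0.0010999770789991187 [[0.614, -0.655, 0.44, 1034.239], [0.789, 0.512, -0.34, -208.109], [-0.003, 0.556, 0.831, 762.947], [0.0, 0.0, 0.0, 1.0]]
```

View pics/top0.png

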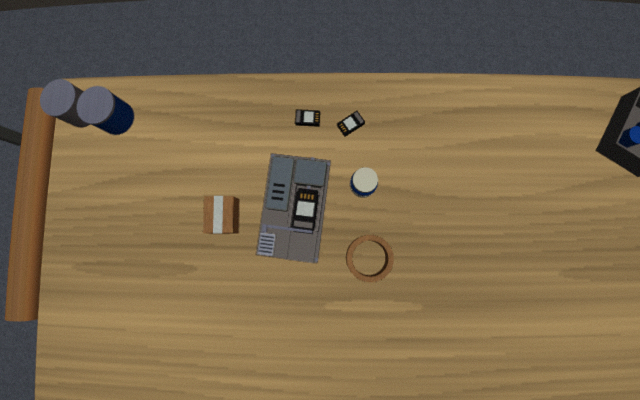

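View pics/scene0.png

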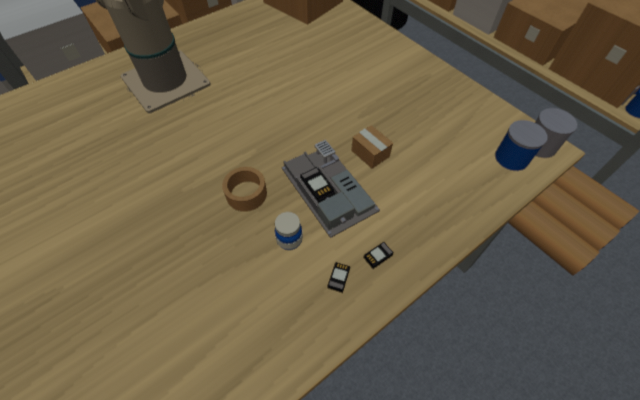

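Top view: cradle around (292,208), key (ribbed plate) at (267,244), lane opening downward (towards the robot). There are three packs: one in the pocket at (305,210), and loose ones at (308,118) and (350,123), which look smaller. I'll measure them and confirm in a crop.

```bash
python3 - <<'E'
from h import *
d=dict(np.load('pics/top.npz')); P=pts(d); im=d['img']
c=cv2.resize(im[95:275,235:385],None,fx=4,fy=4,interpolation=cv2.INTER_CUBIC)[...,::-1]
c=c[:,:,:].copy(); cv2.imwrite('pics/crop1.png',cv2.resize(c,(500,600)))
def rect(m,name):
    n,l,st,_=cv2.connectedComponentsWithStats(m.astype(np.uint8))
    for i in range(1,n):
        if st[i,4]<60: continue
        q=P[l==i]; (x,y),(w,h),a=cv2.minAreaRect(q[:,:2].astype(np.float32))
        print(name,st[i].tolist(),'ctr',round(x,1),round(y,1),'size',round(w,1),round(h,1),'ang',round(a,1),'z',np.percentile(q[:,2],[5,50,95]).round(1))
v=P[...,2]; box=np.zeros(v.shape,bool); box[95:285,195:400]=1
rect(box&(v>6),'all>6')
for lo,hi in((15,24),(37,48),(48,56)): rect(box&(v>lo)&(v<hi),f'z{lo}-{hi}')
dark=box&(im.max(2)<50)
rect(cv2.morphologyEx(dark.astype(np.uint8),cv2.MORPH_CLOSE,np.ones((9,9)))>0,'dark')
E
```

```text
all>6 [295, 109, 25, 17, 389] ctr 832.8 111.5 size 57.6 35.9 ang 86.7 z [10.4 17.3 19.7]
all>6 [337, 111, 28, 25, 388] ctr 699.5 39.1 size 60.0 305.3 ang 76.3 z [13.1 17.2 19.7]
all>6 [256, 153, 75, 111, 6280] ctr 621.8 123.8 size 172.8 235.2 ang 83.2 z [ 7.3 30.1 52.6]
all>6 [349, 167, 29, 31, 678] ctr 619.2 -2.7 size 59.5 168.9 ang 76.4 z [31.3 74.6 77.4]
all>6 [203, 196, 36, 38, 1343] ctr 594.8 187.6 size 288.7 84.2 ang 86.6 z [23.6 55.  57.6]
all>6 [346, 235, 49, 47, 887] ctr 519.1 -24.8 size 112.6 99.4 ang 29.1 z [19.6 47.9 50.8]
z15-24 [295, 109, 25, 16, 335] ctr 832.3 111.4 size 56.8 35.1 ang 87.2 z [15.6 17.6 19.8]
z15-24 [337, 111, 28, 24, 348] ctr 818.7 10.8 size 34.6 57.6 ang 34.3 z [15.6 17.3 19.8]
z15-24 [287, 227, 28, 36, 732] ctr 540.6 119.9 size 57.4 77.2 ang 88.2 z [17.9 20.2 22.6]
z37-48 [350, 173, 28, 23, 64] ctr 667.1 -12.6 size 58.0 37.9 ang 66.1 z [40.  45.1 47.3]
z37-48 [287, 183, 31, 48, 1047] ctr 621.7 114.8 size 58.0 96.9 ang 83.4 z [40.1 44.  46.5]
z37-48 [313, 186, 11, 45, 160] ctr 619.5 79.4 size 96.3 21.9 ang 3.5 z [39.7 42.3 44.6]
z37-48 [258, 233, 18, 
[... 343 characters left out ...]
03, 196, 32, 38, 837] ctr 601.6 296.9 size 80.3 66.9 ang 1.0 z [52.6 54.7 55.9]
z48-56 [346, 235, 42, 27, 160] ctr 540.4 -17.2 size 37.1 92.1 ang 23.5 z [48.1 49.  50.9]
z48-56 [376, 257, 18, 24, 96] ctr 489.0 -62.0 size 15.9 58.5 ang 49.9 z [48.2 49.  51.5]
z48-56 [348, 262, 27, 20, 107] ctr 479.5 -10.1 size 62.6 21.7 ang 59.4 z [48.2 49.1 51.2]
dark [295, 110, 25, 16, 203] ctr 831.6 110.3 size 54.6 33.6 ang 86.7 z [ 7.2 16.8 19.3]
dark [337, 111, 28, 25, 359] ctr 698.8 38.9 size 59.3 304.1 ang 76.3 z [12.2 17.2 19.6]
dark [272, 183, 13, 17, 166] ctr 655.7 171.4 size 23.1 35.6 ang 83.6 z [28.5 30.5 33.2]
dark [291, 183, 31, 48, 797] ctr 608.4 88.7 size 99.9 117.6 ang 83.2 z [20.6 43.7 46.8]
```

View pics/crop1.png

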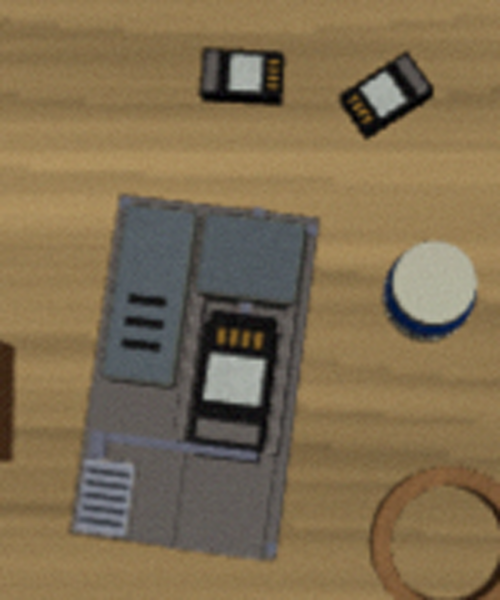

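The crop settles it: the loose packs at (308,118) and (350,123) measure 57×35 mm. The one in the pocket at (305,210) is about 80×48 mm at z = 44, so it is the pack meant. The key's centre is (539.6, 193.0) and the cradle yaw is -6.8°. Next I compute the travel.

```bash
cat >> h.py <<'E'
from scipy.spatial.transform import Rotation as Ro
th=np.radians(-6.8); CX=np.array([np.cos(th),np.sin(th),0]); CY=np.array([-CX[1],CX[0],0])
KEY=np.array([539.6,193.0,42]); 
def W(x,y,z): return KEY+CX*(x+42)+CY*(y-73)+[0,0,z-42]
def plan(goal,sgn):
    s=read_state(); R=Ro.from_euler('xyz',s['tool_rot'])
    Y=sgn*CY; X=np.array([0,0,-1.]); G=Ro.from_matrix(np.c_[X,Y,np.cross(X,Y)])
    print('sgn',sgn,'turn deg(tool)',np.degrees((R.inv()*G).as_rotvec()).round(2),'shift in now-axes',R.inv().apply(goal-s['eef_pos']).round(1),'shift in goal axes',G.inv().apply(goal-s['eef_pos']).round(1),'F',s['force'].round(1),'w',round(s['width'],1),'q',s['qpos'].round(2),'pos',s['eef_pos'].round(1),'t',s['clock'])
E
python3 - <<'E'
from h import *
for g in(1,-1): plan(W(-42,36.5,130),g)
print(Ro.from_euler('xyz',read_state()['tool_rot']).as_matrix().round(2))
E
```

```text
sgn 1 turn deg(tool) [-1.4875e+02 -1.3000e-01  4.0000e-02] shift in now-axes [ 104.3 -570.4 -552.2] shift in goal axes [103.4 774.2 176. ] F [-0.7 -0.1  0.7] w 85.4 q [ 1.08  0.63  0.04  1.52 -0.03  1.   -0.02] pos [ 268.8 -591.2  233.4] t 0.1
sgn -1 turn deg(tool) [3.125e+01 3.000e-02 9.000e-02] shift in now-axes [ 104.3 -570.4 -552.2] shift in goal axes [ 103.4 -774.2 -176. ] F [-0.7 -0.1  0.7] w 85.4 q [ 1.08  0.63  0.04  1.52 -0.03  1.   -0.02] pos [ 268.8 -591.2  233.4] t 0.1
[[-0.    0.41 -0.91]
 [ 0.   -0.91 -0.41]
 [-1.   -0.    0.  ]]
```

Emit:
jog_arm(
  series=[
    [[10.4,0,0],[0,0,0],-0.35],
    [[10.4,0,0],[0,0,0],-0.35],
    [[10.4,0,0],[0,0,0],-0.35],
    [[0,0,0],[0,-50,-11],-0.35],
    [[0,0,0],[0,-50,-11],-0.35],
    [[0,0,0],[0,-50,-11],-0.35],
    [[0,0,0],[0,-50,-11],-0.35],
    [[0,0,0],[0,-50,-11],-0.35],
  ],
)

```text
clock: 1.1
eef_pos: [353.4, -348.1, 234.0]
tool_rot: [-1.174, 1.57, 1.85]
force: [0.8, 0.3, 0.5]
width: 57.7
```

Emit:
jog_arm(
  series=[
    [[0,0,0],[0,-50,-11],-0.35],
    [[0,0,0],[0,-50,-11],-0.35],
    [[0,0,0],[0,-50,-11],-0.35],
    [[0,0,0],[0,-50,-11],-0.35],
    [[0,0,0],[0,-50,-11],-0.35],
    [[0,0,0],[0,-50,-11],-0.35],
    [[0,0,0],[0,-50,-11],-0.35],
    [[0,0,0],[0,0,0],-0.35],
  ],
)

```text
clock: 2.1
eef_pos: [471.6, -6.7, 233.9]
tool_rot: [-1.613, 1.569, 1.419]
force: [-1.1, -0.4, -1.0]
width: 57.5
```

```bash
python3 -c "
from h import *
plan(W(-42,36.5,130),-1)"
```

```text
sgn -1 turn deg(tool) [ 0.52 -0.    0.11] shift in now-axes [ 104.2 -169.2  -45.4] shift in goal axes [ 103.9 -169.8  -43.8] F [-1.1 -0.4 -1. ] w 57.5 q [-0.14  0.38  0.13  2.   -0.07  0.77 -1.64] pos [471.6  -6.7 233.9] t 2.1
```

Emit:
jog_arm(
  series=[
    [[0.5,0,0],[0,-42,-11],-0.35],
    [[0,0,0],[0,-42,-11],-0.35],
    [[0,0,0],[0,-42,-11],-0.35],
    [[0,0,0],[0,-43,-11],-0.35],
    [[0,0,0],[34,0,0],-0.35],
    [[0,0,0],[35,0,0],-0.35],
    [[0,0,0],[35,0,0],-0.35],
    [[0,0,0],[0,0,0],-0.35],
  ],
)

```text
clock: 3.1
eef_pos: [533.2, 149.0, 127.9]
tool_rot: [0.531, 1.564, -2.739]
force: [0.1, 0.4, 0.7]
width: 57.4
```

```bash
python3 - <<'E'
from h import *
plan(W(-42,36.5,90),-1)
d=grab('wrist'); cv2.imwrite('pics/wrist1.png',d['img'][...,::-1])
P=pts(d); v=P[...,2]
print('finger tip candidates', np.sort(v[(v>60)])[:5])
m=(v>38)&(v<46)&(d['range_z']>0)
n,l,st,_=cv2.connectedComponentsWithStats(m.astype(np.uint8))
for i in range(1,n):
    if st[i,4]>400:
        q=P[l==i]; print(st[i],cv2.minAreaRect(q[:,:2].astype(np.float32)),np.median(q[:,2]))
print('expect key',W(-42,73,42),'lane',W(-42,0,20))
E
```

```text
sgn -1 turn deg(tool) [-0.52  0.32 -0.19] shift in now-axes [37.9 -8.1 -1.3] shift in goal axes [37.9 -8.  -1.2] F [0.1 0.4 0.7] w 57.4 q [-0.39  0.64  0.1   1.88 -0.1   0.63 -1.93] pos [533.2 149.  127.9] t 3.1
finger tip candidates [128.97223291 128.99152377 129.11909293 129.22658391 129.49025616]
[ 304    0   14  149 1605] ((622.5267333984375, 141.15438842773438), (7.433607578277588, 89.48802185058594), 83.52500915527344) 42.129745283487495
[  322     0    78   149 10448] ((619.0800170898438, 110.69187927246094), (47.84036636352539, 89.87664031982422), 83.24213409423828) 44.275782353589705
[ 395    0   22  148 1768] ((615.3004150390625, 80.65909576416016), (7.717675685882568, 89.1463394165039), 83.52925872802734) 41.96689087574087
[107  70  46 121 817] ((603.836669921875, 265.89971923828125), (79.77780151367188, 2.491682767868042), 1.2651501893997192) 42.187961428041575
[489 135  95 118 870] ((530.5665283203125, 0.3749847412109375), (35.10053253173828, 94.57718658447266), 59.775142669677734) 42.09582022651418
[ 528  154   98  103 1282] ((506.8486633300781, -43.42908477783203), (45.71786880493164, 76.06331634521484), 64.53622436523438) 42.1002421344469
[ 229  173   52   63 2956] ((542.0003051757812, 193.48245239257812), (34.911407470703125, 47.66897201538086), 83.09420013427734) 42.24701983735066
expect key [539.6 193.   42. ] lane [530.95651031 120.51351791  20.        ]
```

View pics/wrist1.png

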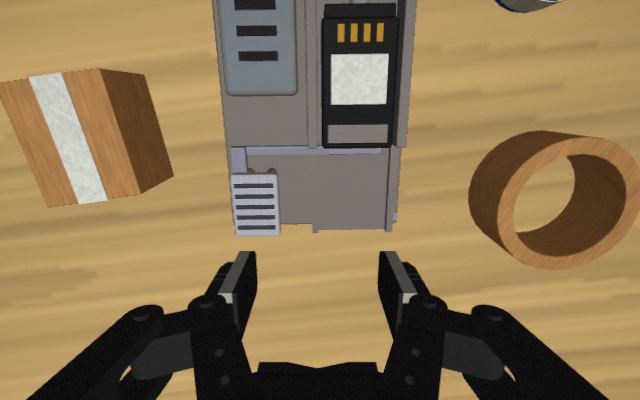

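The wrist view shows both fingers short of the cradle in perspective. It puts the key at (255,204) and the pocket pack at (360,75), and gives a key position of (542, 193.5), within 2.4 mm of the top view. I'll average the two, correct sideways and descend.

Emit:
jog_arm(
  series=[
    [[-0.5,0.3,-0.2],[0,-8,-2.5],-0.35],
    [[0,0,0],[19,0,0],-0.35],
    [[0,0,0],[19,0,0],-0.35],
    [[0,0,0],[0,0,0],-0.35],
    [[0,0,0],[0,0,0],-0.35],
  ],
)

```text
clock: 3.78
eef_pos: [540.1, 159.1, 93.6]
tool_rot: [-2.592, 1.562, 0.432]
force: [-0.5, -0.6, 0.2]
width: 57.8
```

```bash
sed -i 's/539.6,193.0,42/540.8,193.2,42/' h.py; python3 - <<'E'
from h import *
plan(W(-42,36.5,80),-1)
for n in('scene','wrist'):
    d=grab(n); 
    im=d['img'] if n=='wrist' else cv2.resize(d['img'][90:250,230:430],None,fx=3.2,fy=3.2,interpolation=cv2.INTER_CUBIC)
    if n=='wrist': d2=d; w=im
    else: sc=im
cv2.imwrite('pics/s2.png',sc[...,::-1])
# tips above key seen from the wrist: nearest points of finger region
P=pts(d2); v=P[...,2]; 
for lo,hi in((180,270),(370,460)):
    q=P[200:330,lo:hi].reshape(-1,3); q=q[(q[:,2]>47)&(q[:,2]<100)]
    if len(q): k=q[q[:,2]<np.percentile(q[:,2],10)]; c=k.mean(0)-W(-42,0,0); print('tip low z',q[:,2].min().round(1),'cradle xy of low pts',(c@CX-42).round(1),(c@CY).round(1))
E
```

```text
sgn -1 turn deg(tool) [ 0.07 -0.43  0.27] shift in now-axes [13.6  2.6  3.4] shift in goal axes [13.6  2.6  3.3] F [-0.5 -0.6  0.2] w 57.8 q [-0.39  0.7   0.08  1.89 -0.11  0.55 -1.92] pos [540.1 159.1  93.6] t 3.775
tip low z 94.7 cradle xy of low pts -37.2 68.1
tip low z 94.0 cradle xy of low pts -36.4 10.0
```

View pics/s2.png

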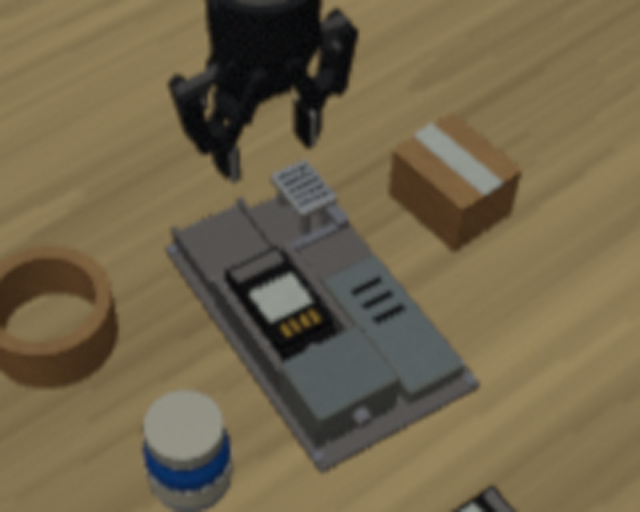

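```bash
python3 - <<'E'
from h import *
for n,boxes in(('scene',[(130,150,292,312),(118,140,318,336)]),('wrist',[(235,300,205,262),(235,300,375,420)])):
    d=dict(np.load(f'pics/{n}.npz')); P=pts(d); dark=d['img'].max(2)<60 
    for a,b,c,e in boxes:
        p=P[a:b,c:e]; r=d['range_z'][a:b,c:e]; k=(r>0)&(p[...,2]>48)&(p[...,2]<140)
        q=p[k]; rr=q-W(-42,0,0); i=np.argsort(q[:,2])[:60:12]
        print(n,'frac zero',(r==0).mean().round(2),'[cx cy z]',np.c_[rr@CX-42,rr@CY,q[:,2]][i].round(1).tolist())
E
```

```text
scene frac zero 0.01 [cx cy z] [[-34.2, 4.8, 95.4], [-30.4, 3.1, 106.8], [-33.8, -2.7, 110.4], [-30.4, -1.7, 116.4], [-40.6, -3.6, 121.3]]
scene frac zero 0.0 [cx cy z] [[-41.6, 69.8, 93.4], [-46.1, 69.7, 103.1], [-30.8, 79.7, 107.9], [-27.4, 69.1, 113.3], [-45.5, 69.2, 117.2]]
wrist frac zero 0.0 [cx cy z] [[-31.2, 67.9, 94.7], [-41.2, 68.1, 96.6], [-42.0, 68.0, 97.2], [-39.5, 68.2, 97.9], [-44.5, 67.9, 98.3]]
wrist frac zero 0.01 [cx cy z] [[-31.8, 9.8, 94.0], [-40.7, 10.2, 96.2], [-32.5, 10.3, 96.8], [-44.9, 10.1, 97.2], [-45.4, 10.3, 98.2]]
```

Sideways, the cameras and the state agree. The fingertip height doesn't: depth says about 93 mm, while the nominal figure is about 69 mm. I'll descend carefully and check again.

Emit:
jog_arm(
  series=[
    [[0,-0.4,0.3],[0,2.5,3.5],-0.35],
    [[0,0,0],[10,0,0],-0.35],
    [[0,0,0],[10,0,0],-0.35],
    [[0,0,0],[0,0,0],-0.35],
    [[0,0,0],[0,0,0],-0.35],
  ],
)

```text
clock: 4.5
eef_pos: [535.2, 156.5, 71.9]
tool_rot: [0.751, 1.568, -2.509]
force: [-1.2, 0.5, -0.0]
width: 57.3
```

```bash
cat > c.py <<'E'
from h import *
import sys
plan(W(-42,36.5,float(sys.argv[1])),-1)
d=grab('scene'); P=pts(d)
cv2.imwrite(sys.argv[2],cv2.resize(d['img'][90:230,250:400],None,fx=5,fy=4.2,interpolation=cv2.INTER_CUBIC)[:,:,::-1])
d=grab('wrist'); P=pts(d)
for a,b,c,e in[(235,300,205,262),(235,300,375,420)]:
    p=P[a:b,c:e]; k=(d['range_z'][a:b,c:e]<d['range_z'][a:b,c:e].min()+60); q=p[k]; rr=q-W(-42,0,0); print(np.percentile(np.c_[rr@CX-42,rr@CY,q[:,2]],[2,50,98],axis=0).round(1).tolist())
E
python3 c.py 70 pics/s3.png
```

```text
sgn -1 turn deg(tool) [ 0.05  0.12 -0.11] shift in now-axes [ 1.9 -0.6 -1.3] shift in goal axes [ 1.9 -0.6 -1.3] F [-1.2  0.5 -0. ] w 57.3 q [-0.39  0.73  0.08  1.91 -0.11  0.51 -1.92] pos [535.2 156.5  71.9] t 4.5
[[34.5, 36.4, 211.9], [34.5, 36.4, 211.9], [34.5, 36.4, 211.9]]
[[34.5, 36.4, 211.9], [34.5, 36.4, 211.9], [34.5, 36.4, 211.9]]
```

View pics/s3.png

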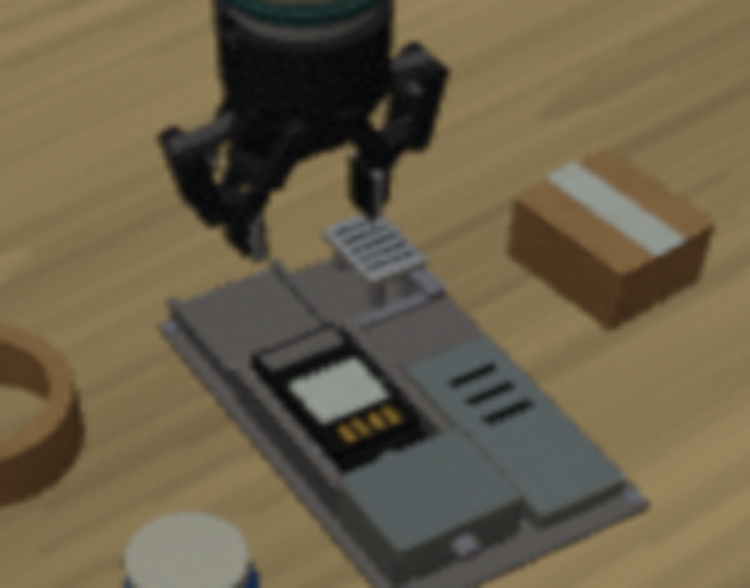

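The view shows the key finger over the ribbed plate (tip about (375,215), plate centre (375,245)) and the lane finger over the deck, both still above. I'll go on in small steps and watch the force.

Emit:
jog_arm(
  series=[
    [[0,0,0],[3,-0.5,-1.5],-0.35],
    [[0,0,0],[3,0,0],-0.35],
    [[0,0,0],[3,0,0],-0.35],
    [[0,0,0],[3,0,0],-0.35],
    [[0,0,0],[0,0,0],-0.35],
  ],
)

```text
clock: 5.22
eef_pos: [536.5, 156.7, 59.9]
tool_rot: [0.728, 1.568, -2.531]
force: [-0.7, 0.4, -0.5]
width: 57.4
```

Emit:
jog_arm(
  series=[
    [[0,0,0],[2,0,0],-0.35],
    [[0,0,0],[2,0,0],-0.35],
    [[0,0,0],[0,0,0],-0.35],
  ],
)

```text
clock: 5.6
eef_pos: [536.6, 156.8, 56.0]
tool_rot: [0.755, 1.568, -2.504]
force: [-0.5, -0.5, 0.6]
width: 57.7
```

```bash
cat > e.py <<'E'
from h import *
plan(W(-42,36.5,50),-1)
d=grab('wrist'); P=pts(d); r=d['range_z']; v=P[...,2]
rr=P-W(-42,0,0); x=rr@CX-42; y=rr@CY
m=(v>25)&(v<48)&(y>56)&(y<90)&(x>-66)&(x<-18); print('key z',np.percentile(v[m],[10,50,90]).round(1))
m=(v>40)&(v<48)&(abs(y)<20)&(x>-70)&(x<75); print('pack top front x',np.percentile(x[m],[1,5]).round(1), 'y edges',np.percentile(y[m],[1,99]).round(1))
for s,(a,b) in (('R',(60,80)),('L',(-5,18))):
    m=(r>0)&(v>10)&(v<120)&(y>a)&(y<b)&(x>-58)&(x<-26)&(d['img'].max(2)<75); m[:230]=0
    print(s,'finger low z',np.percentile(v[m],[0.5,2,10]).round(1) if m.any() else None)
E
python3 e.py
```

```text
sgn -1 turn deg(tool) [ 0.06  0.11 -0.11] shift in now-axes [ 6.  -0.2  0.1] shift in goal axes [ 6.  -0.2  0.1] F [-0.5 -0.5  0.6] w 57.7 q [-0.38  0.76  0.08  1.91 -0.11  0.48 -1.92] pos [536.6 156.8  56. ] t 5.6
key z [41.2 42.2 43.1]
pack top front x [1.9 5.8] y edges [-19.6  19.6]
R finger low z [41.9 42.3 43.5]
L finger low z [58.9 61.8 70. ]
```

Emit:
jog_arm(
  series=[
    [[0,0,0],[2,0,0],-0.35],
    [[0,0,0],[2,0,0],-0.35],
    [[0,0,0],[2,0,0],-0.35],
    [[0,0,0],[0,0,0],-0.35],
  ],
)

```text
clock: 6.15
eef_pos: [536.6, 156.7, 50.0]
tool_rot: [0.754, 1.568, -2.505]
force: [-0.4, 0.1, 0.8]
width: 57.8
```

```bash
python3 e.py; python3 c.py 50 pics/s4.png >/dev/null
```

```text
sgn -1 turn deg(tool) [ 0.05  0.12 -0.11] shift in now-axes [-0.  -0.2  0.1] shift in goal axes [-0.  -0.2  0.1] F [-0.4  0.1  0.8] w 57.8 q [-0.38  0.77  0.07  1.91 -0.11  0.47 -1.92] pos [536.6 156.7  50. ] t 6.15
key z [41.1 42.2 43.1]
pack top front x [1.9 5.7] y edges [-19.6  19.6]
R finger low z [41.8 42.3 43.3]
L finger low z [53.1 55.6 63.9]
```

View pics/s4.png

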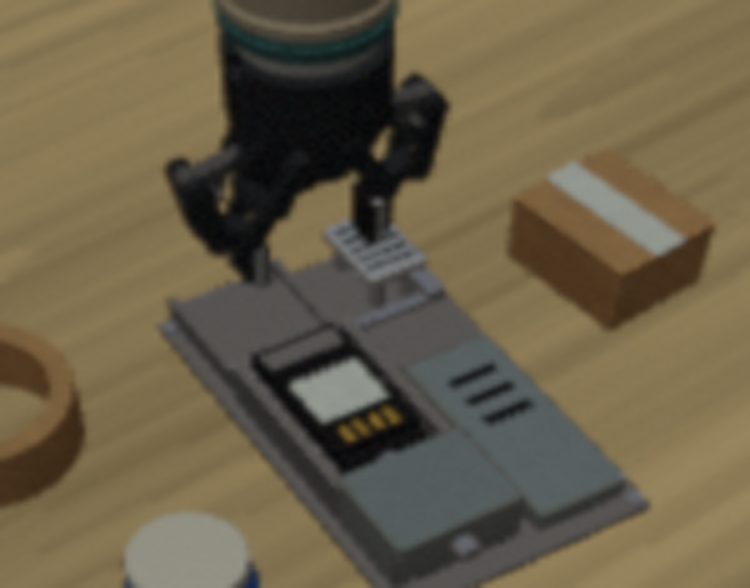

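The key finger is now just above the plate (tip (375,240)), and the lane finger is over mid-lane (260,275).

Emit:
jog_arm(
  series=[
    [[0,0,0],[2,0,0],-0.35],
    [[0,0,0],[2,0,0],-0.35],
    [[0,0,0],[0,0,0],-0.35],
  ],
)

```text
clock: 6.68
eef_pos: [536.5, 156.7, 46.0]
tool_rot: [0.746, 1.568, -2.513]
force: [-0.6, 0.0, 0.5]
width: 57.5
```

Emit:
jog_arm(
  series=[
    [[0,0,0],[2,0,0],-0.35],
    [[0,0,0],[0,0,0],-0.35],
  ],
)

```text
clock: 6.92
eef_pos: [536.6, 156.7, 44.0]
tool_rot: [0.752, 1.568, -2.507]
force: [0.5, 0.1, 0.8]
width: 57.7
```

Emit:
jog_arm(
  series=[
    [[0,0,0],[2,0,0],-0.35],
    [[0,0,0],[0,0,0],-0.35],
  ],
)

```text
clock: 7.18
eef_pos: [536.6, 156.7, 42.0]
tool_rot: [0.77, 1.568, -2.489]
force: [-0.6, -0.1, -0.1]
width: 57.5
```

```bash
python3 e.py
```

```text
sgn -1 turn deg(tool) [ 0.05  0.11 -0.11] shift in now-axes [-8.  -0.2  0.2] shift in goal axes [-8.  -0.2  0.1] F [-0.6 -0.1 -0.1] w 57.5 q [-0.38  0.78  0.07  1.91 -0.11  0.45 -1.92] pos [536.6 156.7  42. ] t 7.175
key z [41.1 42.2 43.2]
pack top front x [1.6 5.4] y edges [-19.6  19.6]
R finger low z [41.9 42.4 44.7]
L finger low z [44.8 47.7 56.3]
```

Emit:
jog_arm(
  series=[
    [[0,0,0],[2,0,0],-0.35],
    [[0,0,0],[0,0,0],-0.35],
  ],
)

```text
clock: 7.48
eef_pos: [536.9, 156.8, 40.2]
tool_rot: [0.855, 1.569, -2.404]
force: [0.6, 0.1, 1.0]
width: 57.8
```

Emit:
jog_arm(
  series=[
    [[0,0,0],[2,0,0],-0.35],
    [[0,0,0],[0,0,0],-0.35],
  ],
)

```text
clock: 7.72
eef_pos: [536.9, 156.9, 38.3]
tool_rot: [0.858, 1.569, -2.402]
force: [0.3, -0.4, 2.9]
width: 57.9
```

```bash
python3 e.py
```

```text
sgn -1 turn deg(tool) [ 0.05  0.08 -0.09] shift in now-axes [-11.7  -0.    0.4] shift in goal axes [-11.7  -0.    0.4] F [ 0.3 -0.4  2.9] w 57.9 q [-0.38  0.79  0.07  1.91 -0.11  0.44 -1.92] pos [536.9 156.9  38.3] t 7.725
key z [39.  40.1 41.2]
pack top front x [-29.4   4.7] y edges [-19.6  19.6]
R finger low z [39.8 40.2 42.8]
L finger low z [41.6 44.1 52.3]
```

Contact came at TCP z ≈ 40, so the tips stand about 2 mm above the TCP at this opening. The key is starting to sink (40.1 mm). Now the full press.

Emit:
jog_arm(
  series=[
    [[0,0,0],[2,0,0],-0.35],
    [[0,0,0],[2,0,0],-0.35],
    [[0,0,0],[2,0,0],-0.35],
    [[0,0,0],[2,0,0],-0.35],
    [[0,0,0],[2,0,0],-0.35],
    [[0,0,0],[0,0,0],-0.35],
    [[0,0,0],[0,0,0],-0.35],
    [[0,0,0],[0,0,0],-0.35],
  ],
)

```text
clock: 8.78
eef_pos: [536.5, 156.9, 28.4]
tool_rot: [0.645, 1.568, -2.615]
force: [-1.5, -0.8, 5.5]
width: 57.5
```

```bash
python3 e.py; python3 c.py 30 pics/s5.png >/dev/null
```

```text
sgn -1 turn deg(tool) [ 0.01  0.11 -0.09] shift in now-axes [-21.6  -0.    0.1] shift in goal axes [-21.6  -0.1   0. ] F [-1.5 -0.8  5.5] w 57.5 q [-0.38  0.81  0.07  1.92 -0.12  0.42 -1.91] pos [536.5 156.9  28.4] t 8.775
key z [29.3 30.5 39.1]
pack top front x [-33.7 -25. ] y edges [-19.6  19.6]
R finger low z [30.2 30.8 40.3]
L finger low z [31.7 35.4 43.6]
```

View pics/s5.png

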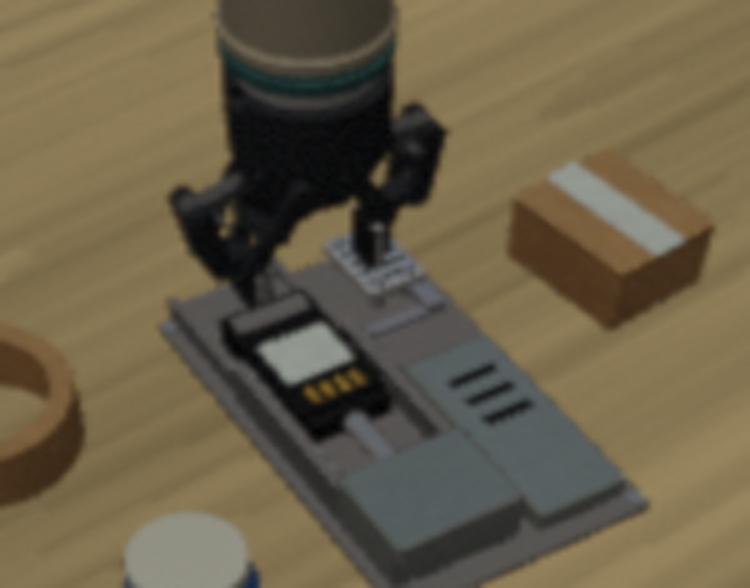

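The pack has popped out: front edge at crop (275,315), stopped by the lane finger, with the ejector rod visible behind it (370,435). The key is down at about 30.5 mm. I'll press a touch firmer, then check rest, flatness and the bystanders.

Emit:
jog_arm(
  series=[
    [[0,0,0],[0.6,0,0],-0.35],
    [[0,0,0],[0,0,0],-0.35],
    [[0,0,0],[0,0,0],-0.35],
    [[0,0,0],[0,0,0],-0.35],
  ],
)

```text
clock: 9.43
eef_pos: [536.5, 156.9, 28.3]
tool_rot: [0.604, 1.568, -2.657]
force: [-2.2, -1.0, 8.9]
width: 57.2
```

```bash
cat > f.py <<'E'
from h import *
for k in range(2):
    python=None
    d=grab('wrist'); P=pts(d); rr=P-W(-42,0,0); x=rr@CX-42; y=rr@CY; v=P[...,2]
    m=(v>38)&(v<50)&(abs(y)<18)&(x>-24)&(x<38)
    A=np.c_[x[m],y[m],np.ones(m.sum())]; c=np.linalg.lstsq(A,v[m],rcond=None)[0]
    mk=(v<40)&(v>25)&(y>56)&(y<90)&(x>-66)&(x<-18)
    d2=grab('scene'); Q=pts(d2); r2=Q-W(-42,0,0); x2=r2@CX-42; y2=r2@CY; m2=(Q[...,2]>41)&(Q[...,2]<47)&(abs(y2)<19)&(x2<60)&(x2>-60)
    print('tilt deg x,y',np.degrees(c[:2]).round(2),'top z',c[2].round(1),'key z',np.median(v[mk]).round(1),'scene pack x range',np.percentile(x2[m2],[1,99]).round(1))
d=grab('top'); P=pts(d); im=d['img']; old=pts(dict(np.load('pics/top0.npz'))) if 0 else None
v=P[...,2]
for n,b,lo,hi in(('carton',(190,240,198,245),50,60),('jar',(160,205,345,385),70,80),('tape',(230,290,340,400),44,53)):
    m=(v>lo)&(v<hi); s=np.zeros_like(m); s[b[0]:b[1],b[2]:b[3]]=1; q=P[m&s]; print(n,len(q),q.mean(0).round(1))
s=read_state(); print(s['force'].round(1),s['eef_pos'].round(1),s['qd'].round(3),s['width'],s['clock'])
E
cp pics/top.npz pics/top0.npz; python3 f.py; python3 - <<'E'
from h import *
P=pts(dict(np.load('pics/top0.npz'))); v=P[...,2]
for n,b,lo,hi in(('carton',(190,240,198,245),50,60),('jar',(160,205,345,385),70,80),('tape',(230,290,340,400),44,53)):
    m=(v>lo)&(v<hi); s=np.zeros_like(m); s[b[0]:b[1],b[2]:b[3]]=1; q=P[m&s]; print('start',n,len(q),q.mean(0).round(1))
E
```

```text
tilt deg x,y [ 0.   -0.01] top z 44.5 key z 30.4 scene pack x range [-34.2  50.5]
tilt deg x,y [0.01 0.03] top z 44.5 key z 30.4 scene pack x range [-34.2  57. ]
carton 748 [615.  297.8  55.2]
jar 499 [676.  -16.6  75.1]
tape 744 [512.8 -29.2  48.1]
[-2.7 -0.8  8.9] [536.5 156.9  28.3] [-0.001 -0.    -0.002 -0.001 -0.    -0.    -0.002] 57.596999749929225 9.675
start carton 1158 [601.1 296.1  55.2]
start jar 493 [676.2 -16.6  75.2]
start tape 743 [512.5 -29.1  48.2]
```

All at rest: key at its stop with 8.9 N on it, and the pack flat and leaning on the finger. The carton's top-view mean shifted only because fewer of its pixels are visible (748 against 1158); in the scene crops it sits in the same place throughout.

```bash
python3 -c "
from cell import *
print(finish_job()); print(read_state()['force'])"
```

```text
the job is handed in; nothing more can be done
None
the job is handed in; nothing more can be done
```

The job is handed in at about 9.7 s of the 29 s allowed. One finger holds the release key down, and the popped pack rests against the other finger in the lane.

**Last checks:**
- **Key:** its top is at 30.4 mm, against 30 mm when fully down, with about 9 N on it.
- **Pack:** it popped out about 31–34 mm. It lies flat on the deck, tilted less than 0.05° with its top at 44.5 mm, and leans on the finger with about 2–3 N. Nothing moved between the last two looks.
- **Jar and tape:** both are within 0.3 mm of where they started.

**What disagreed:**
- **Fingertip height:** the tips stood about 2 mm behind the TCP at this opening, not 25 mm ahead as stated. I found the contact height by force and depth instead.
- **Key position:** the top and wrist cameras differed by 2.4 mm, so I used the average.
- **Carton:** its top-view position read 14 mm off, but only about two thirds of it was visible, most likely because the arm blocked part of the view. It looks unmoved in the scene pictures, and I did not measure it again.

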